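Catch tube stoppers from the gravity dispenser

ROBOT

A 6-joint arm with a two-finger parallel gripper is mounted at the origin on a cart in front of the work surface, level with it; the furniture and walls round the work are solid. World frame = base frame: x ahead of the robot, y to its left, z up, the work surface at z = 0. Lengths are in mm, angles in rad, forces in N, time in s.
With the tool pointing down it reaches from about 275 to 750 mm from the base axis. Payload 10.2 kg.
Tool frame: the origin (TCP) lies midway between the tips of the shut fingers; the grasp point (between the pads) lies grasp_offset behind it (grasp_offset is the distance from the TCP to the grasp point, in mm); x points along the fingers, z is the direction in which the jaws open and shut, and the axes are right-handed (so a half turn about x gives the same grasp; the last joint's range is limited). The gripper opens to 85 mm and grips with 20 to 120 N. Pads are 22 mm wide; open, the fingers measure 114 mm over their backs; the gripper's body (76 mm by 85 mm) begins 54 mm behind the grasp point. The pads swing forward as they close: fully open they stand 13 mm farther back than shut.
Start: joints at [-1.41, 0.313, 1.498, -0, 1.331, -0.223], TCP at [196.572, -486.817, 231.294] pointing down, gripper open.
Joint ranges: [-2.94, 2.94], [-0.97, 2.17], [0.19, 2.56], [-1.23, 4.37], [0.02, 3.11], [-2.88, 2.88]. Speed limits (rad/s): [2.39, 2.39, 3.01, 3.14, 3.14, 3.14].

INTERFACE

Orientations are given as a unit quaternion [w, x, y, z].
In Python, from rig import sense, capture, calibration, finish_job, grasp_offset gives the robot as it stands.
- The arm moves only by the shell command python3 -m jog 'ROWS' [FORCE]. ROWS is JSON, a list of rows, each an object with "linear": the shift along the tool's x, y, z scaled (see below), a list of three; "rotation": the turn, a rotation vector about the tool's x, y, z scaled (see below), a list of three; "grip": the finger opening in mm, from 0 to 85.4. A call has 1 to 20 rows; each row is the pose to reach, as a shift and turn from the pose measured when the call began, along the tool's axes at that moment; what a row does not reach only later rows make up. The controller multiplies each number of a shift by 0.3 m and each number of a turn by 0.5 rad. A row lasts 1/12 s, in which the tool goes at most 41.7 mm and 7.16 degrees, less where a joint would pass 70% of its speed; a pose out of reach is approached as far as the arm can. A call with a number of a shift or a turn outside -1 to 1 is refused whole. A call with a gripper value outside its range is refused whole. The fingers move at their own pace and stop on an object; FORCE is the grip in N (left out, the last holds). Time passes only in rows, so rows that repeat a pose let the fingers close. It gives the time, the measured TCP pose, the force and the opening at its end, in the units of the state.
- sense(): the state, without advancing time (a new reading comes with each control period).
- capture(name): name is "scene" or "side" or "wrist"; returns (picture, depth): 384x512x3 uint8, red, green, blue; 384x512 float32, mm along the optical axis (not along the pixel's ray), 0 where there is no reading.
- calibration(name): a dict with "intrinsics" (3x3 intrinsics, pixels), "world_from_camera" (4x4, takes a point from camera to world coordinates). Camera axes: x right, y up, looking along -z (the intrinsics and any distortion apply to the point x, -y, -z); pixel columns grow to the right and rows downward; lengths in mm; the calibration is good to about 2 mm. A picture is of the moment at which its call begins: read the wrist's pose just before it. calibration takes no time and is no camera call; for the wrist camera it gives the pose at the moment of the call.
- finish_job(): hands the job in, once; it reports no verdict.
The state is a dict: "time_s": time; "joints": joint angles; "dq": joint speeds; "tau": joint torques, N m; "eef_pos": TCP position; "ee_rot": TCP orientation; "force": force on the tool from outside, world axes, zero at the start; "wrist_torque": the same for the moment, N m; "grip_width": opening from 0.0 (shut) to 1.0 (fully open).
Only numpy, scipy, OpenCV 4.12 (cv2) and the standard library are available. Lean on these libraries where they do the work, as an engineer would, in place of code of your own. Each camera call takes 0.05 s, during which the arm holds its last target.

TASK

Fetch the tube stoppers for the next samples: take the steel cup by its handle, hold it level under the mouth of the white dispenser and push the orange fork right up with the cup's rim, staying there until all four blue stoppers have slid into the cup. Then lower the cup away so that the gate falls shut, and stand the cup with all four stoppers upright on the middle of the white tile. Spill none, and leave the wash bottle standing.

Things in the scene. Friction and masses are not known exactly. Their poses are not given: they have to be found in the camera images.
- cup: steel cup with a flat black handle, loose, 120 g. Cup 50 mm high, outer diameter 58 mm at the foot and 72 mm at the rim, wall 3 mm, inner floor 4 mm up. Origin: centre of the cup's underside; z up, the handle points along the cup's -x.
- handle (a point): grip point in the middle of the cup's handle, 78 mm from the cup's axis along its -x and 34 mm above its underside. The handle is an upright flat bar 10 mm thick (along the cup's y), 24 mm high (22 to 46 mm above the underside), reaching from the cup's wall to 108 mm from its axis.
- rim (a point): centre of the cup's mouth, 50 mm above its underside
- dispenser: white dispenser fixed to the desk: an open chute, 24 mm wide inside, slopes down at 42 degrees to its mouth, which faces the dispenser's -x. Origin on the desk, z up. Grey base plate 8 mm high from 20 mm before (-x) to 90 mm behind the origin, 92 mm wide; cheeks begin 5 mm behind it; under the lip it is open down to the desk. Top 255 mm. Chute and stoppers are slippery.
- spout (a point): middle of the lip of the chute's floor, where stoppers drop off: 55 mm from the dispenser's origin along its -x, 147 mm above the desk. The dispenser's side walls reach 17 mm further forward above it.
- gate (a joint): orange gate across the mouth of the chute: slides straight up from 0 (shut) to 0.032 m (fully up). It holds the stoppers back; from about 0.025 m up they pass under it. It falls shut by itself (weight and weak spring, about 1.2 N) and must be held up. Plate and top bar (203 mm above the desk when shut) lie 5 mm in front of the lip.
- fork (a point): centre of the underside of the gate's fork, 24 mm in front of the lip, 99 mm above the desk when shut. Fork: two level round orange bars 6 mm thick, along the dispenser's x from 6 mm behind to 58 mm in front of the lip, 56 mm apart. The cup's rim, pushed up from below and centred here, meets both and lifts the gate; with the gate fully up the rim is 16 mm below the lip.
- test_tile: flat white wall tile with a broken edge, 141 x 149 mm, about 7 mm thick, fixed on the desk; origin: centre of its underside
- wash_bottle: white wash bottle with a red cap and bent spout, 136 mm high, standing at the back of the desk; origin: centre of its underside, z up
- stopper_1: blue plastic tube stopper, 18 mm in diameter, 14 mm high, 12 g, lying in the chute behind the gate; origin: centre of its narrow end
- stopper_2: blue plastic tube stopper, 18 mm in diameter, 14 mm high, 12 g, lying in the chute behind the gate; origin: centre of its narrow end
- stopper_3: blue plastic tube stopper, 18 mm in diameter, 14 mm high, 12 g, lying in the chute behind the gate; origin: centre of its narrow end
- stopper_4: blue plastic tube stopper, 18 mm in diameter, 14 mm high, 12 g, lying in the chute behind the gate; origin: centre of its narrow end

How it is judged (in metres and radians):
On the way, in this order (a step that is already met when the one before it is completed fails the run):
1. the cup, held up level under the mouth of the chute, begins to lift the gate's fork with its rim (contact force between cup and gate above 0.2 N and value of joint gate above 0.002 m and horizontal distance between rim and fork below 0.025 m and angle between cup's own z axis and vertical below 0.25 rad).
2. all four stoppers are in the cup while it still holds the gate up (horizontal distance between each of stopper_1, stopper_2, stopper_3, stopper_4 and cup below 0.034 m and z of stopper_1 in the frame of cup between 0 and 0.048 m and z of stopper_2 in the frame of cup between 0 and 0.048 m and z of stopper_3 in the frame of cup between 0 and 0.048 m and z of stopper_4 in the frame of cup between 0 and 0.048 m and value of joint gate above 0.024 m and horizontal distance between rim and fork below 0.025 m), for 0.1 s.
At the end, for the whole second after the job is handed in: The cup stands upright (within 0.08 rad) and at rest on the tile, its axis within 25 mm of the tile's centre; all four stoppers are inside the cup; the gate is shut (below 4 mm) (horizontal distance between each of stopper_1, stopper_2, stopper_3, stopper_4 and cup below 0.034 m and z of stopper_1 in the frame of cup between 0 and 0.048 m and z of stopper_2 in the frame of cup between 0 and 0.048 m and z of stopper_3 in the frame of cup between 0 and 0.048 m and z of stopper_4 in the frame of cup between 0 and 0.048 m and horizontal distance between cup and test_tile below 0.025 m and z of cup in the frame of test_tile between 0.003 and 0.013 m and angle between cup's own z axis and vertical below 0.08 rad and linear speed of cup below 0.02 m/s and value of joint gate below 0.004 m); the robot touches nothing.
It fails at once if the wash bottle is knocked over (angle between wash_bottle's own z axis and vertical above 0.5 rad).
It fails at once if the cup is tipped by more than 0.6 rad (angle between cup's own z axis and vertical above 0.6 rad).
It also fails if it takes over 53 s, if anything falls off the work surface, if the arm or the gripper's body presses on something with over 40 N, if the wrist force passes 120 N, or if a joint passes its speed limit or range.

## Working session

There is one attempt and no reset: what is moved stays moved. The work goes in short steps, Python scripts to look and compute and a shell command to move; the robot and the scene stay as the last step left them, time stands still between calls to the robot, and variables do not carry over. Pictures are saved under pics/ and viewed, and the job is handed in when it is done.

```bash
ls; mkdir -p pics; python3 - <<'E'
from rig import *
import cv2,numpy as np
print(sense(),grasp_offset)
for n in ("scene","side"):
    p,d=capture(n); cv2.imwrite(f"pics/{n}0.png",p[:,:,::-1]); np.savez(f"/tmp/{n}0.npz",p=p,d=d)
    c=calibration(n); print(n,c)
E
```

```text
pics
{'time_s': 0.0, 'joints': array([-1.41039795e+00,  3.13449657e-01,  1.49843245e+00,  1.74915688e-05,
        1.33096591e+00, -2.23403231e-01]), 'dq': array([ 0.0021161 ,  0.00021921, -0.00085938,  0.00143679,  0.00038885,
        0.00076791]), 'tau': array([-1.02785958e-03, -4.12269330e+01, -2.59742439e+01, -2.51532128e-04,
        4.15190763e-03,  1.89832043e-07]), 'eef_pos': array([ 196.53632285, -486.55982506,  230.73698571]), 'ee_rot': array([ 0.58588395,  0.39578799,  0.5864828 , -0.39513262]), 'force': array([ 0.15956201, -0.68225969, -0.14780065]), 'wrist_torque': array([-0.04160176,  0.02325529,  0.03262732]), 'grip_width': 1.0029556923065377} 18.700000000000003
scene {'intrinsics': array([[425.90337061,   0.        , 257.5190166 ],
       [  0.        , 425.90337061, 194.5881924 ],
       [  0.        ,   0.        ,   1.        ]]), 'world_from_camera': array([[ 9.27544135e-01,  2.56795506e-01, -2.71510488e-01,
         3.84822233e+02],
       [-3.73711584e-01,  6.34950114e-01, -6.76149395e-01,
        -8.15366241e+02],
       [-1.23651078e-03,  7.28625020e-01,  6.84911710e-01,
         7.37669327e+02],
       [ 0.00000000e+00,  0.00000000e+00,  0.00000000e+00,
         1.00000000e+00]])}
side {'intrinsics': array([[427.18611884,   0.        , 248.76435949],
       [  0.        , 427.18611884, 195.56984056],
       [  0.        ,   0.        ,   1.        ]]), 'world_from_camera': array([[-9.66917386e-01,  1.76669251e-01, -1.84007458e-01,
         4.64478564e+02],
       [-2.54927521e-01, -6.43518602e-01,  7.21731091e-01,
         3.55966035e+02],
       [ 9.09546898e-03,  7.44762905e-01,  6.67267179e-01,
         6.89642839e+02],
       [ 0.00000000e+00,  0.00000000e+00,  0.00000000e+00,
         1.00000000e+00]])}
```

View pics/scene0.png

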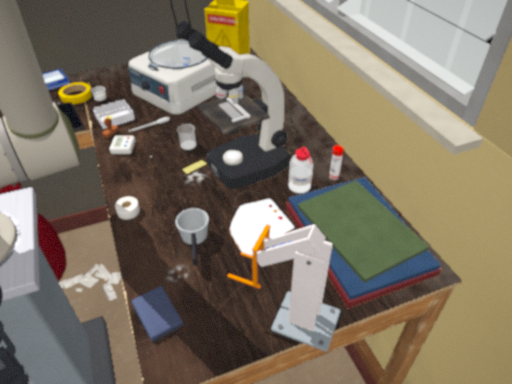

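View pics/side0.png

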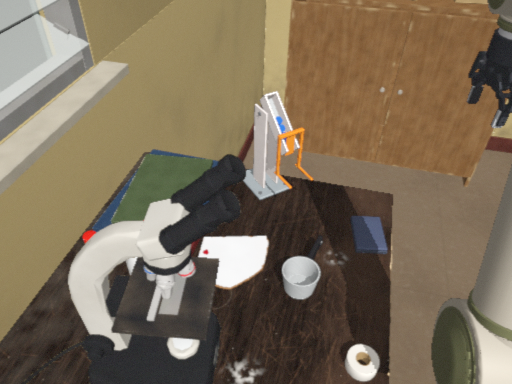

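The scene view shows the cup at about (192,225) with its handle towards (195,255). The tile is at (262,228), the dispenser's base at (307,318), its fork at (250,265) and the wash bottle at (300,170). The side view has the cup at (300,277), the fork at (292,160) and the tile at (235,260).

```bash
cat > h.py <<'E'
import numpy as np,cv2
from rig import calibration
def load(n,k="0"):
    z=np.load(f"/tmp/{n}{k}.npz"); return z['p'],z['d']
def cloud(n,d,c=None):
    c=c or calibration(n); K=c['intrinsics'];T=c['world_from_camera']
    v,u=np.indices(d.shape); x=(u-K[0,2])/K[0,0]*d; y=-(v-K[1,2])/K[1,1]*d
    return np.stack([x,y,-d],-1)@T[:3,:3].T+T[:3,3]
def project(n,P,c=None):
    c=c or calibration(n); K=c['intrinsics'];T=c['world_from_camera']
    q=(np.atleast_2d(P)-T[:3,3])@T[:3,:3]
    return np.stack([K[0,0]*q[:,0]/-q[:,2]+K[0,2],-K[1,1]*q[:,1]/-q[:,2]+K[1,2]],-1)
def onplane(n,uv,z,c=None):
    c=c or calibration(n); K=c['intrinsics'];T=c['world_from_camera']
    uv=np.atleast_2d(np.float64(uv)); r=np.stack([(uv[:,0]-K[0,2])/K[0,0],-(uv[:,1]-K[1,2])/K[1,1],-np.ones(len(uv))],-1)@T[:3,:3].T
    return T[:3,3]+r*((z-T[2,3])/r[:,2])[:,None]
E
python3 - <<'E'
from h import *
for n in("scene","side"):
    p,d=load(n); X=cloud(n,d)
    h=cv2.cvtColor(p,cv2.COLOR_RGB2HSV)
    o=(h[...,0]>5)&(h[...,0]<20)&(h[...,1]>180)&(h[...,2]>120)&(d>0)
    o[:, :]&=True
    P=X[o]; P=P[(P[:,2]>60)&(P[:,2]<260)&(P[:,0]>300)]
    print(n,"orange",len(P),P.min(0).round(),P.max(0).round())
    lo=P[P[:,2]<112]; print(" low bars",lo.mean(0).round(1), lo.min(0).round(),lo.max(0).round())
    for q in ([(192,225),(192,238),(195,250),(262,228),(300,320),(300,170)] if n=="scene" else [(300,277),(300,262),(318,246),(235,260),(265,185)]):
        print(q,X[q[1],q[0]].round(1),p[q[1],q[0]])
    big=cv2.resize(p[:,:,::-1],None,fx=4,fy=4,interpolation=cv2.INTER_CUBIC)
    cv2.imwrite(f"pics/{n}_z.png", big[700:1300,480:1280] if n=="scene" else big[350:1250,850:1400][:,:].copy() if 0 else (big[700:1300,700:1500] if n=="side" else 0))
    if n=="side": cv2.imwrite("pics/side_z2.png",big[340:840,900:1400])
    else: cv2.imwrite("pics/scene_z2.png",big[860:1420,840:1440])
E
```

```text
scene orange 426 [ 507. -410.   96.] [899. 640. 205.]
 low bars [ 537.9 -378.4  104.1] [ 507. -410.   96.] [899. -98. 112.]
(192, 225) [ 495.  -129.1    3.1] [156 158 160]
(192, 238) [ 478.5 -205.2   45.4] [79 79 81]
(195, 250) [ 475.4 -239.3   45.1] [50 48 53]
(262, 228) [ 641.8 -202.8    7.3] [255 252 249]
(300, 320) [ 611.8 -459.7   29.6] [188 180 179]
(300, 170) [ 775.9 -118.1   74. ] [211 211 211]
side orange 470 [ 508. -406.   99.] [ 590. -327.  204.]
 low bars [ 547.2 -369.8  105. ] [ 508. -405.   99.] [ 590. -327.  112.]
(300, 277) [ 493.7 -179.4    2.5] [205 208 207]
(300, 262) [ 498.3 -187.1   38.6] [210 212 212]
(318, 246) [ 470.  -238.3   37.8] [41 37 43]
(235, 260) [ 629.1 -182.2    8.8] [248 248 248]
(265, 185) [ 623.6 -428.5    8.9] [183 184 186]
```

View pics/scene_z.png

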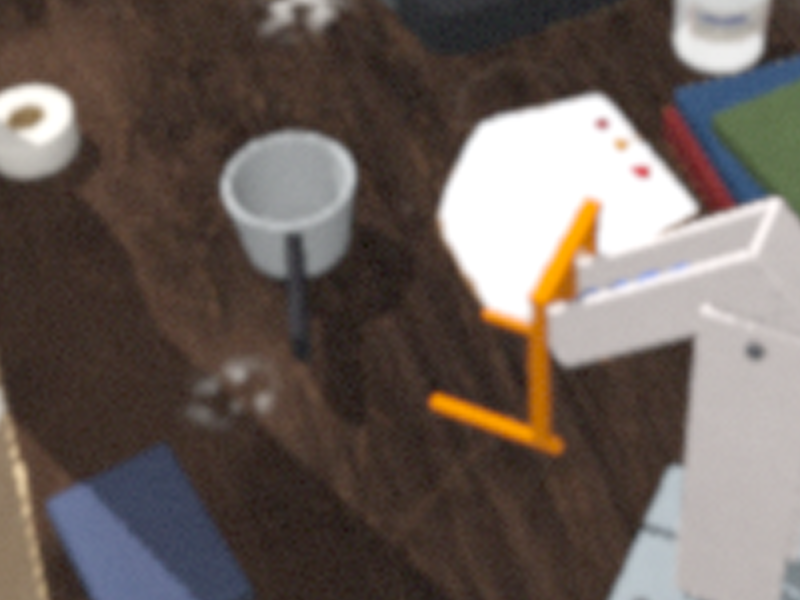

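View pics/side_z.png

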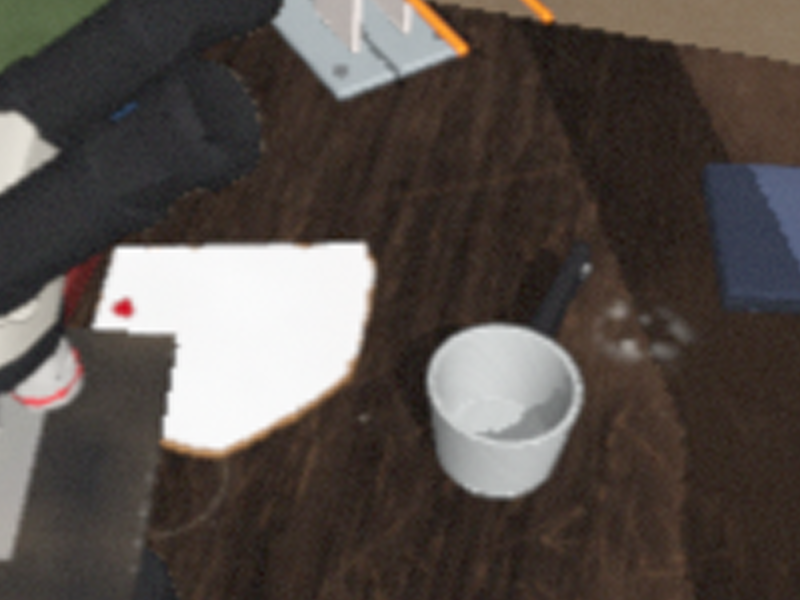

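View pics/side_z2.png

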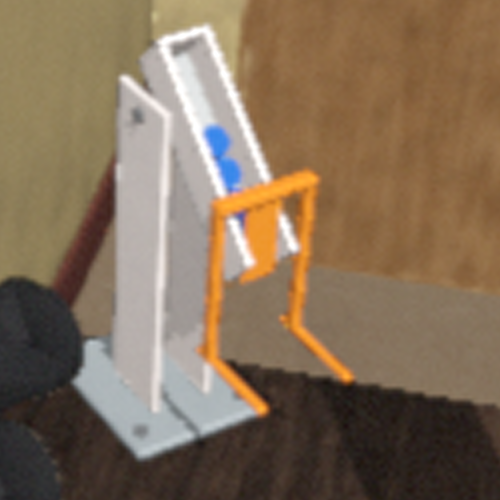

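View pics/scene_z2.png

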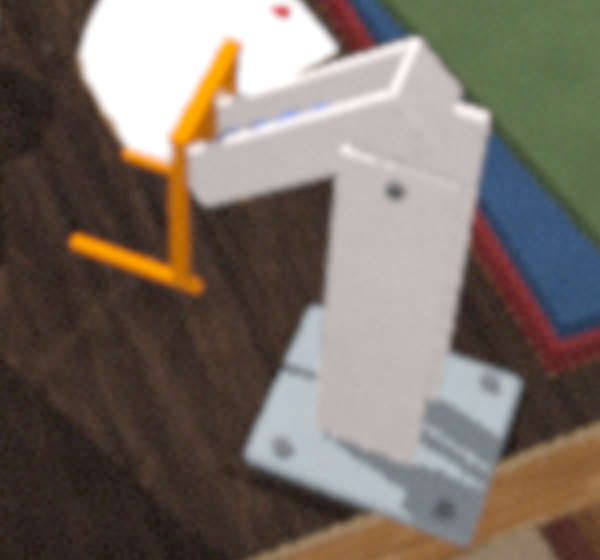

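```bash
python3 - <<'E'
from h import *
print("scene near bar",onplane("scene",[(227.8,275.7),(260,286.8)],102).round(1)[:,:2].tolist(),"far front",onplane("scene",[(241.3,253.8)],102).round(1).tolist())
print("side",onplane("side",[(312,179.3),(296.8,165.2),(291.2,187.3),(276.2,172.8)],102).round(1)[:,:2].tolist())
# top bar z=203: scene ends, side ends
print("topbar scene",onplane("scene",[(165/4+0+104,0)],200)[:0], onplane("scene",[(594/4+120,206/4+175),(539/4+120,297/4+175)],203).round(1)[:,:2].tolist())
print("topbar side",onplane("side",[(215/4+225,207/4+85),(314/4+225,176/4+85)],203).round(1)[:,:2].tolist())
# base plate corners z=8
print("base scene",onplane("scene",[(312/4+210,306/4+215),(246/4+210,455/4+215),(470/4+210,540/4+215),(522/4+210,377/4+215)],8).round(1)[:,:2].tolist())
# cup rim, handle, tile
for n in("scene","side"):
    p,d=load(n); X=cloud(n,d); h=cv2.cvtColor(p,cv2.COLOR_RGB2HSV)
    R=(X[...,2]>35)&(X[...,2]<54)&(X[...,0]>400)&(X[...,0]<570)&(X[...,1]>-290)&(X[...,1]<-100)
    st=R&(X[...,2]>46.5)&(h[...,2]>95)
    (c,ax,_)=e=cv2.fitEllipse(np.argwhere(R&(h[...,2]>85)&(X[...,2]>44))[:,::-1].astype(np.float32)); print(n,"ell",e)
    P=X[R&(X[...,2]>44)&(h[...,2]>100)]
    A=np.c_[2*P[:,:2],np.ones(len(P))]; s=np.linalg.lstsq(A,(P[:,:2]**2).sum(1),rcond=None)[0]; print("rim circle",s[:2].round(1),np.sqrt(s[2]+s[0]**2+s[1]**2).round(1),len(P))
    B=X[R&(h[...,2]<85)&(X[...,1]<-215)]; 
    m=B.mean(0);u=np.linalg.svd(B[:,:2]-m[:2],full_matrices=False)[2][0]; print("handle",len(B),m.round(1),u.round(3),B.min(0).round(),B.max(0).round())
    w=((X[...,2]<14)&(X[...,2]>1)&(h[...,1]<40)&(h[...,2]>235)&(X[...,0]>540)&(X[...,0]<760)&(X[...,1]>-320)&(X[...,1]<-80))
    cs=max(cv2.findContours(w.astype(np.uint8),0,1)[0],key=cv2.contourArea)[:,0]
    ap=cv2.approxPolyDP(cs[:,None],2.,True)[:,0]
    print("tile",ap.tolist()); print(onplane(n,ap,7)[:,:2].round(0).tolist(),X[w][:,2].mean())
    b=w
    # bottle
X=cloud("scene",load("scene")[1]); p=load("scene")[0]
for v in range(150,196,5): print(v,X[v,301].round())
E
```

```text
scene near bar [[506.7, -366.7], [551.8, -410.7]] far front [[546.9, -328.5, 102.0]]
side [[508.4, -366.6], [548.6, -406.9], [546.8, -328.6], [587.6, -368.0]]
topbar scene [] [[584.5, -367.9], [544.5, -405.2]]
topbar side [[585.7, -358.6], [542.0, -400.2]]
base scene [[624.5, -382.3], [561.2, -445.2], [638.2, -521.5], [702.0, -457.4]]
scene ell ((191.5990753173828, 221.6090087890625), (25.418689727783203, 29.747976303100586), 68.53070068359375)
rim circle [ 490.8 -159.5] 34.8 214
handle 103 [ 472.6 -242.4   44.6] [-0.248 -0.969] [ 464. -263.   35.] [ 483. -215.   49.]
tile [[270, 200], [247, 204], [238, 210], [231, 231], [242, 251], [251, 253], [251, 248], [266, 223], [271, 225], [270, 237], [285, 233], [292, 227]]
[[696.0, -124.0], [638.0, -116.0], [611.0, -127.0], [572.0, -184.0], [575.0, -249.0], [592.0, -262.0], [597.0, -249.0], [657.0, -191.0], [665.0, -202.0], [648.0, -235.0], [685.0, -236.0], [708.0, -226.0]] 7.061723184654466
side ell ((300.3475341796875, 271.7182312011719), (28.774709701538086, 36.272525787353516), 101.5151138305664)
rim circle [ 493.4 -157.1] 33.9 278
handle 102 [ 474.1 -237.3   44.4] [0.238 0.971] [ 465. -262.   35.] [ 484. -216.   49.]
tile [[265, 237], [205, 237], [200, 256], [219, 257], [221, 261], [217, 283], [230, 286], [260, 267], [264, 259]]
[[585.0, -262.0], [710.0, -228.0], [702.0, -175.0], [664.0, -183.0], [656.0, -174.0], [647.0, -119.0], [621.0, -119.0], [576.0, -179.0], [573.0, -202.0]] 6.887614353353427
150 [786. -96. 116.]
155 [ 781. -107.  110.]
160 [ 779. -112.  100.]
165 [ 779. -116.   87.]
170 [ 776. -122.   77.]
175 [ 776. -124.   63.]
180 [ 778. -124.   46.]
185 [ 779. -125.   30.]
190 [ 780. -125.   13.]
195 [ 758. -165.   38.]
```

```bash
python3 - <<'E'
from h import *
from rig import sense
from scipy.spatial.transform import Rotation as R
s=sense(); q=s['ee_rot']; M=R.from_quat([q[1],q[2],q[3],q[0]]).as_matrix(); print(M.round(3)); 
z=M[:,2]; print("z heading",np.degrees(np.arctan2(z[1],z[0])))
V=np.float32([(697,-121),(638,-116),(611,-127),(572,-184),(573,-202),(585,-262),(710,-227)])
print(cv2.minAreaRect(V)); 
m=cv2.moments(V[:,None]); print(m['m10']/m['m00'],m['m01']/m['m00'])
E
python3 -m jog --help | head -20
```

```text
[[-0.     0.927  0.374]
 [ 0.001  0.374 -0.927]
 [-1.     0.    -0.001]]
z heading -68.0134847742905
((639.384521484375, -183.423095703125), (137.47740173339844, 132.77059936523438), 11.309932708740234)
641.0399794748231 -186.90976730696292invalid input: not JSON, or not a number
```

```bash
R='{"linear":[0.15,0.6,-0.22],"rotation":[-0.95,0,0],"grip":85}'; python3 -m jog '[{"linear":[0.15,0.6,-0.22],"rotation":[-0.95,0,0],"grip":60},{"linear":[0.15,0.6,-0.22],"rotation":[-0.95,0,0],"grip":60},{"linear":[0.15,0.6,-0.22],"rotation":[-0.95,0,0],"grip":60},{"linear":[0.15,0.6,-0.22],"rotation":[-0.95,0,0],"grip":60},{"linear":[0.15,0.6,-0.22],"rotation":[-0.95,0,0],"grip":60},{"linear":[0.15,0.6,-0.22],"rotation":[-0.95,0,0],"grip":60},{"linear":[0.15,0.6,-0.22],"rotation":[-0.95,0,0],"grip":60},{"linear":[0.15,0.6,-0.22],"rotation":[-0.95,0,0],"grip":60}]'
cat >> h.py <<'E'
def move(xyz,heading,xdir=(0,0,-1)):
    "tool-axis shift /0.3 and turn /0.5 from now to TCP xyz, tool down, z heading deg"
    from rig import sense
    from scipy.spatial.transform import Rotation as R
    s=sense(); q=s['ee_rot']; M=R.from_quat([q[1],q[2],q[3],q[0]]).as_matrix()
    a=np.radians(heading); x=np.float64(xdir); z=np.array([np.cos(a),np.sin(a),0]); T=np.stack([x,np.cross(z,x),z],1)
    rv=(R.from_matrix(M.T@T)).as_rotvec()
    print("pos",s['eef_pos'].round(1),"t",round(s['time_s'],2),"F",s['force'].round(1),"grip",round(s['grip_width']*85.4,1),"zhead",np.degrees(np.arctan2(M[1,2],M[0,2])).round(1),"xaxis",M[:,0].round(3))
    print("linear",(M.T@(np.float64(xyz)-s['eef_pos'])/300).round(3),"rot",(rv/0.5).round(3))
E
python3 -c "
from h import *
move((473.5,-234.5,130),-13.6)"
```

```text
time_s: 0.77
eef_pos: [338.5, -358.3, 185.9]
ee_rot: [0.663, 0.247, 0.663, -0.246]
force: [-0.5, -0.2, -0.0]
grip_width: 0.7
pos [ 338.5 -358.3  185.9] t 0.77 F [-0.5 -0.2 -0. ] grip 59.8 zhead -40.8 xaxis [-0.     0.001 -1.   ]
linear [0.187 0.606 0.071] rot [-0.949 -0.002 -0.001]
```

```bash
python3 -m jog '[{"linear":[0.187,0.606,0.071],"rotation":[-0.95,0,0],"grip":60},{"linear":[0.187,0.606,0.071],"rotation":[-0.95,0,0],"grip":60},{"linear":[0.187,0.606,0.071],"rotation":[-0.95,0,0],"grip":60},{"linear":[0.187,0.606,0.071],"rotation":[-0.95,0,0],"grip":60},{"linear":[0.187,0.606,0.071],"rotation":[-0.95,0,0],"grip":60},{"linear":[0.187,0.606,0.071],"rotation":[-0.95,0,0],"grip":60},{"linear":[0.187,0.606,0.071],"rotation":[-0.95,0,0],"grip":60},{"linear":[0.187,0.606,0.071],"rotation":[-0.95,0,0],"grip":60},{"linear":[0.187,0.606,0.071],"rotation":[-0.95,0,0],"grip":60}]'
python3 -c "
from h import *
from rig import capture
move((473.5,-234.5,16),-13.6)
c=calibration('wrist');p,d=capture('wrist');cv2.imwrite('pics/w1.png',p[:,:,::-1])
X=cloud('wrist',d,c);h=cv2.cvtColor(p,cv2.COLOR_RGB2HSV)
print(project('wrist',[(492,-158.3,50),(473.5,-234.5,46),(466.5,-263.3,46)],c).round())
np.savez('/tmp/w1.npz',p=p,d=d,X=X)
"
```

```text
time_s: 1.52
eef_pos: [472.7, -236.1, 130.4]
ee_rot: [0.702, 0.085, 0.702, -0.084]
force: [-0.1, -0.7, -0.5]
grip_width: 0.703
pos [ 472.7 -236.1  130.4] t 1.52 F [-0.1 -0.7 -0.5] grip 60.1 zhead -13.7 xaxis [ 0.  0. -1.]
linear [0.381 0.006 0.001] rot [-0.004  0.    -0.   ]
[[252. 101.]
 [252. 199.]
 [252. 231.]]
```

View pics/w1.png

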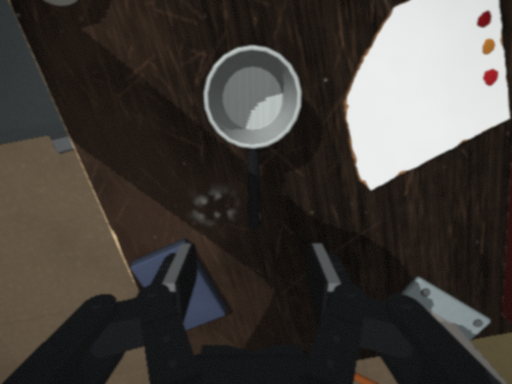

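The wrist view shows the cup's rim centred at (252,97) and the handle running straight down to about (253,228), both within 5 px of the prediction. The jaws sit symmetrically about it, so I'm going down.

```bash
python3 -m jog '[{"linear":[0.1,0.01,0],"rotation":[0,0,0],"grip":60},{"linear":[0.2,0.01,0],"rotation":[0,0,0],"grip":60},{"linear":[0.3,0.01,0],"rotation":[0,0,0],"grip":60},{"linear":[0.34,0.01,0],"rotation":[0,0,0],"grip":60},{"linear":[0.38,0.01,0],"rotation":[0,0,0],"grip":60},{"linear":[0.38,0.01,0],"rotation":[0,0,0],"grip":60},{"linear":[0.38,0.01,0],"rotation":[0,0,0],"grip":60}]' 100
python3 -c "
from h import *
move((474,-233,16),-13.6)"
```

```text
time_s: 2.15
eef_pos: [473.2, -233.7, 16.7]
ee_rot: [0.702, 0.085, 0.702, -0.085]
force: [-0.3, -0.3, 0.1]
grip_width: 0.702
pos [ 473.2 -233.7   16.7] t 2.15 F [-0.3 -0.3  0.1] grip 60.0 zhead -13.8 xaxis [ 0.  0. -1.]
linear [0.002 0.003 0.002] rot [-0.007  0.    -0.001]
```

```bash
python3 -m jog '[{"linear":[0,0,0],"rotation":[0,0,0],"grip":40},{"linear":[0,0,0],"rotation":[0,0,0],"grip":28},{"linear":[0,0,0],"rotation":[0,0,0],"grip":20},{"linear":[0,0,0],"rotation":[0,0,0],"grip":16},{"linear":[0,0,0],"rotation":[0,0,0],"grip":12},{"linear":[0,0,0],"rotation":[0,0,0],"grip":8},{"linear":[0,0,0],"rotation":[0,0,0],"grip":4},{"linear":[0,0,0],"rotation":[0,0,0],"grip":0},{"linear":[0,0,0],"rotation":[0,0,0],"grip":0},{"linear":[0,0,0],"rotation":[0,0,0],"grip":0},{"linear":[0,0,0],"rotation":[0,0,0],"grip":0}]' 100
python3 -m jog '[{"linear":[-0.01,0,0],"rotation":[0,0,0],"grip":0},{"linear":[-0.03,0,0],"rotation":[0,0,0],"grip":0},{"linear":[-0.05,0,0],"rotation":[0,0,0],"grip":0},{"linear":[-0.06,0,0],"rotation":[0,0,0],"grip":0},{"linear":[-0.06,0,0],"rotation":[0,0,0],"grip":0},{"linear":[-0.06,0,0],"rotation":[0,0,0],"grip":0}]'
cat > look.py <<'E'
import sys
from h import *
from rig import capture,sense
k=sys.argv[1]
for n in sys.argv[2:]:
    c=calibration(n);p,d=capture(n);X=cloud(n,d,c);cv2.imwrite(f'pics/{n}{k}.png',p[:,:,::-1]);np.savez(f'/tmp/{n}{k}.npz',p=p,d=d,X=X,K=c['intrinsics'],T=c['world_from_camera'])
E
python3 look.py 2 wrist scene side; python3 -c "
from h import *
move((474,-233,16),-13.6)"
```

```text
time_s: 3.07
eef_pos: [473.4, -233.9, 17.0]
ee_rot: [0.702, 0.085, 0.702, -0.085]
force: [-0.5, -1.0, 5.0]
grip_width: 0.102
time_s: 3.57
eef_pos: [473.4, -233.9, 35.2]
ee_rot: [0.702, 0.085, 0.702, -0.085]
force: [-0.9, -0.5, -1.0]
grip_width: 0.1
pos [ 473.2 -233.8   34.8] t 3.72 F [-0.4  0.6 -0.7] grip 8.4 zhead -13.8 xaxis [ 0.  0. -1.]
linear [0.063 0.003 0.002] rot [-0.007  0.    -0.001]
```

View pics/wrist2.png

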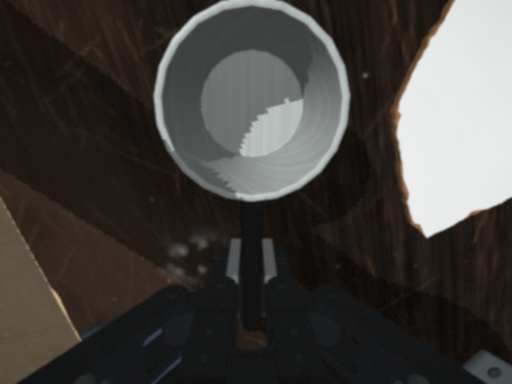

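View pics/side2.png

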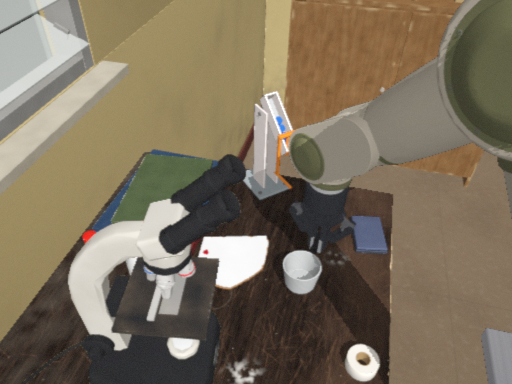

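View pics/scene2.png

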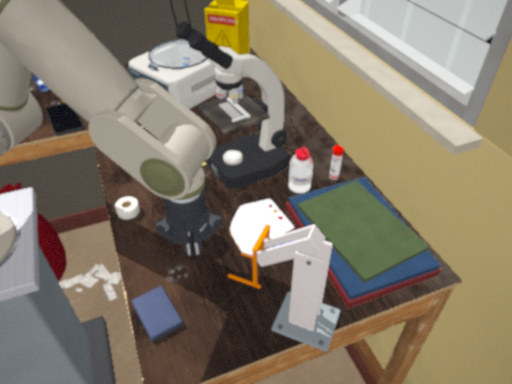

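The cup is gripped and lifted: in the wrist view the rim is centred at about (252,100) with the handle straight down the column at 252. Next I'm measuring the cup's axis and tilt relative to the tool.

```bash
cat > rim.py <<'E'
import sys
from h import *
from rig import sense
def rim(n,k,zlo,zhi,cen,nowcal=None):
    z=np.load(f"/tmp/{n}{k}.npz");p,X,K,T=z['p'],z['X'],z['K'],z['T']
    r=np.hypot(X[...,0]-cen[0],X[...,1]-cen[1])
    m=(r<42)&(r>31)&(X[...,2]>zlo)&(X[...,2]<zhi)&(p.max(-1)>90)
    P=X[m]; 
    for _ in range(3):
        A=np.c_[2*P[:,:2],np.ones(len(P))]; s=np.linalg.lstsq(A,(P[:,:2]**2).sum(1),rcond=None)[0]; rr=np.sqrt(s[2]+s[0]**2+s[1]**2)
        pl=np.linalg.lstsq(np.c_[P[:,:2]-s[:2],np.ones(len(P))],P[:,2],rcond=None)[0]
        e=P[:,2]-np.c_[P[:,:2]-s[:2],np.ones(len(P))]@pl; q=np.abs(e)<max(1.5,np.abs(e).std()*1.5)
        P=P[q]
    print(n,"centre",s[:2].round(1),"r",rr.round(1),"n",len(P),"z",pl[2].round(1),"slope",pl[:2].round(3)); return s[:2],pl
if __name__=="__main__":
    a=sys.argv; rim(a[1],a[2],float(a[3]),float(a[4]),(float(a[5]),float(a[6])))
E
python3 rim.py wrist 2 58 75 492 -158; python3 rim.py side 2 58 75 492 -158;python3 - <<'E'
from h import *
z=np.load('/tmp/wrist2.npz')
c=dict(intrinsics=z['K'],world_from_camera=z['T'])
# outer rim outline in wrist picture -> ray on plane z=68
p=z['p'];g=p.max(-1)
m=((g>110)).astype(np.uint8);m[205:]=0;m[:,370:]=0;m[:,:140]=0
cs=max(cv2.findContours(m,0,1)[0],key=cv2.contourArea)
cs=cv2.convexHull(cs)[:,0]; cs=cs[cs[:,1]>3]
for zz in(67,68.5):
    P=onplane('wrist',cs,zz,c); A=np.c_[2*P[:,:2],np.ones(len(P))]; s=np.linalg.lstsq(A,(P[:,:2]**2).sum(1),rcond=None)[0]; print(zz,s[:2].round(1),np.sqrt(s[2]+s[0]**2+s[1]**2).round(1))
E
```

```text
wrist centre [ 492.  -156.8] r 33.9 n 4320 z 67.5 slope [-0.007  0.01 ]
side centre [ 492.8 -157.2] r 34.1 n 107 z 65.4 slope [0.    0.001]
67 [ 492.2 -156.8] 35.7
68.5 [ 492.2 -156.7] 35.3
```

```bash
python3 - <<'E'
from h import *
p,d=load('scene');X=cloud('scene',d)
h=cv2.cvtColor(p,cv2.COLOR_RGB2HSV)
m=(h[...,0]>105)&(h[...,0]<125)&(h[...,1]>70);m[:,:130]=0;m[:,190:]=0;m[:285]=0
P=X[m];print(P.min(0),P.max(0),np.percentile(P[:,2],[5,50,95]))
move((387,-287,80),-90)
E
```

```text
[ 330.62288134 -815.36624133    5.77834065] [ 407.43133547 -281.03776196  737.66932686] [12.93366892 15.42301122 17.48904418]
pos [ 473.2 -233.8   34.8] t 3.72 F [-0.4  0.6 -0.7] grip 8.4 zhead -13.8 xaxis [ 0.  0. -1.]
linear [-0.151 -0.241 -0.237] rot [ 2.66e+00 -0.00e+00 -1.00e-03]
```

```bash
python3 -m jog '[{"linear":[-0.075,-0.12,-0.12],"rotation":[0.25,0,0],"grip":0},{"linear":[-0.15,-0.2,-0.2],"rotation":[0.5,0,0],"grip":0},{"linear":[-0.151,-0.241,-0.237],"rotation":[0.75,0,0],"grip":0},{"linear":[-0.151,-0.241,-0.237],"rotation":[1,0,0],"grip":0},{"linear":[-0.151,-0.241,-0.237],"rotation":[1,0,0],"grip":0},{"linear":[-0.151,-0.241,-0.237],"rotation":[1,0,0],"grip":0}]'
python3 -m jog '[{"linear":[0,0,0],"rotation":[0.25,0,0],"grip":0},{"linear":[0,0,0],"rotation":[0.5,0,0],"grip":0},{"linear":[0,0,0],"rotation":[0.75,0,0],"grip":0},{"linear":[0,0,0],"rotation":[1,0,0],"grip":0},{"linear":[0,0,0],"rotation":[1,0,0],"grip":0}]'
python3 -c "
from h import *
move((387,-287,52),-90)"
```

```text
time_s: 4.22
eef_pos: [386.9, -286.9, 79.9]
ee_rot: [0.66, 0.255, 0.66, -0.255]
force: [-0.0, 0.2, -2.0]
grip_width: 0.1
time_s: 4.63
eef_pos: [387.3, -286.2, 79.3]
ee_rot: [0.576, 0.41, 0.577, -0.41]
force: [0.8, -0.2, -0.3]
grip_width: 0.1
pos [ 387.3 -286.2   79.3] t 4.63 F [ 0.8 -0.2 -0.3] grip 8.6 zhead -70.9 xaxis [-0.001  0.002 -1.   ]
linear [ 0.091 -0.002  0.002] rot [ 0.668 -0.003  0.001]
```

```bash
python3 -m jog '[{"linear":[0.03,0,0],"rotation":[0.25,0,0],"grip":0},{"linear":[0.06,0,0],"rotation":[0.5,0,0],"grip":0},{"linear":[0.09,0,0],"rotation":[0.668,-0.003,0],"grip":0},{"linear":[0.09,0,0],"rotation":[0.668,-0.003,0],"grip":0},{"linear":[0.09,0,0],"rotation":[0.668,-0.003,0],"grip":0}]'
python3 -c "
from h import *
move((472,-371.6,52),-90)"; python3 look.py 3 wrist side scene; python3 rim.py wrist 3 80 92 466.5 -287;  python3 rim.py side 3 80 92 466.5 -287
```

```text
time_s: 5.05
eef_pos: [387.4, -285.6, 52.0]
ee_rot: [0.501, 0.498, 0.503, -0.498]
force: [-0.7, 0.5, -1.7]
grip_width: 0.094
pos [ 387.4 -285.6   52. ] t 5.05 F [-0.7  0.5 -1.7] grip 8.1 zhead -89.5 xaxis [-0.001  0.001 -1.   ]
linear [-0.001  0.28   0.289] rot [ 0.016 -0.002  0.003]
wrist centre [ 466.1 -285.2] r 33.9 n 4710 z 84.3 slope [-0.001 -0.004]
side centre [ 467.  -285.4] r 34.2 n 114 z 84.0 slope [-0.009 -0.001]
```

View pics/wrist3.png

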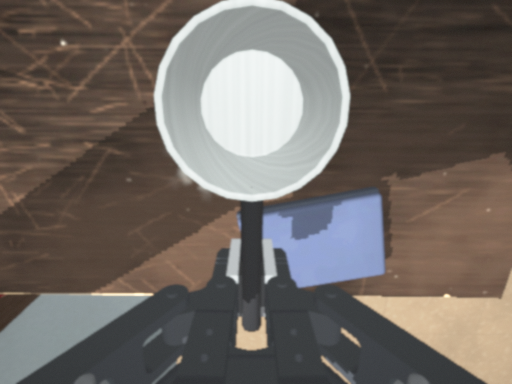

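View pics/side3.png

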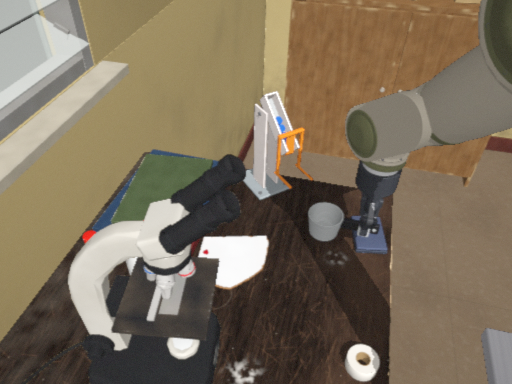

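The wrist view shows the level empty cup centred at about (252,100). Wrist and side agree within 1 mm on its axis at (466.4,-285.3). Sliding it under the fork, which is clear in the side view at (292,160).

```bash
python3 -m jog '[{"linear":[0,0.04,0.041],"rotation":[0,0,0],"grip":0},{"linear":[0,0.1,0.103],"rotation":[0,0,0],"grip":0},{"linear":[0,0.16,0.165],"rotation":[0,0,0],"grip":0},{"linear":[0,0.22,0.227],"rotation":[0,0,0],"grip":0},{"linear":[0,0.26,0.268],"rotation":[0,0,0],"grip":0},{"linear":[0,0.281,0.29],"rotation":[0,0,0],"grip":0},{"linear":[0,0.281,0.29],"rotation":[0,0,0],"grip":0},{"linear":[0,0.281,0.29],"rotation":[0,0,0],"grip":0}]'
python3 -c "
from h import *
move((472.3,-371.9,60),-90)"; python3 look.py 4 wrist side scene; python3 rim.py wrist 4 80 92 551 -371;  python3 rim.py side 4 80 92 551 -371
```

```text
time_s: 5.87
eef_pos: [472.2, -372.6, 52.8]
ee_rot: [0.502, 0.498, 0.502, -0.499]
force: [-0.2, -0.1, -1.0]
grip_width: 0.096
pos [ 472.2 -372.6   52.8] t 5.87 F [-0.2 -0.1 -1. ] grip 8.2 zhead -89.6 xaxis [-0. -0. -1.]
linear [-0.024  0.    -0.002] rot [0.012 0.    0.   ]
wrist centre [ 550.7 -372.1] r 33.6 n 2853 z 84.7 slope [-0.001  0.001]
side centre [ 551.2 -371.4] r 34.1 n 81 z 83.9 slope [-0.    -0.001]
```

View pics/wrist4.png

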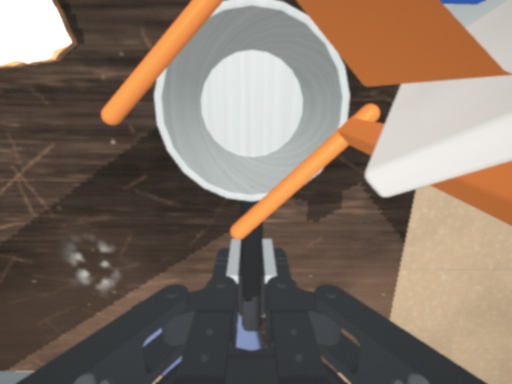

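```bash
python3 -c "
import cv2
a=cv2.resize(cv2.imread('pics/side4.png')[85:235,220:400],None,fx=4,fy=4,interpolation=2);cv2.imwrite('pics/s4z.png',a)
a=cv2.resize(cv2.imread('pics/scene4.png')[190:330,180:360],None,fx=4,fy=4,interpolation=2);cv2.imwrite('pics/c4z.png',a)"
```

```text
(no output)
```

View pics/s4z.png

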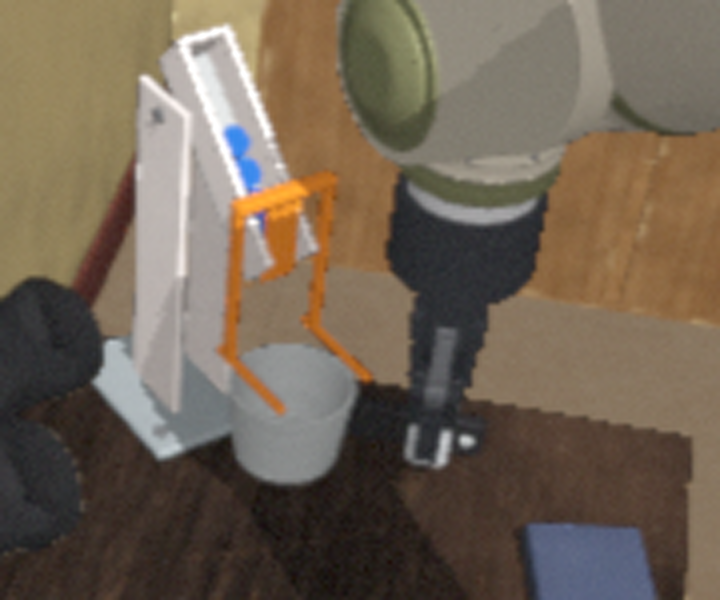

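View pics/c4z.png

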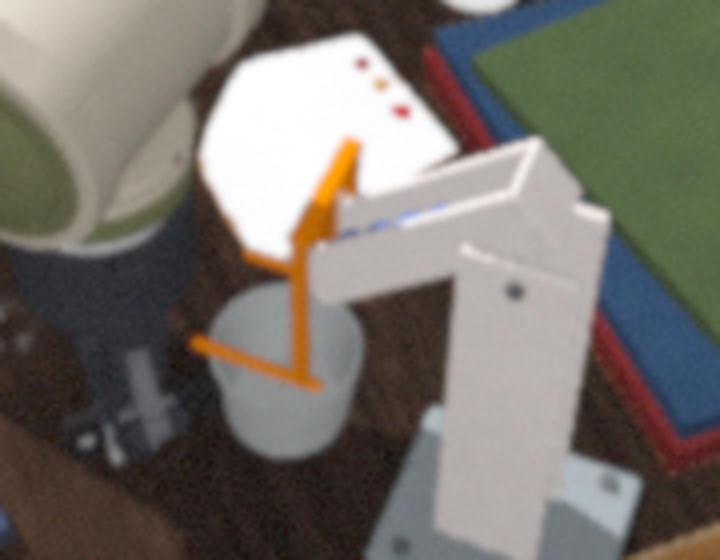

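The wrist view shows the bars crossing the rim, with front ends at (112,115) and (238,232). The cup is under the fork in both overviews. I'm checking the bars from the wrist camera before lifting.

```bash
python3 - <<'E'
from h import *
z=np.load('/tmp/wrist4.npz');c=dict(intrinsics=z['K'],world_from_camera=z['T'])
P=onplane('wrist',[(106,118),(238,237)],102,c)[:,:2];print(P.round(1)); m=P.mean(0); print("fork",m+34*np.array([.707,-.707]))
X=z['X'];print(X[110,117],X[228,240])
E
```

```text
[[ 548.6 -326.1]
 [ 507.2 -367.4]]
fork [ 551.91875318 -370.78953264]
[ 551.20189542 -331.45294815  105.37587806] [ 512.04903701 -368.21943814  104.69747403]
```

```bash
python3 -m jog '[{"linear":[-0.02,0,0],"rotation":[0,0,0],"grip":0},{"linear":[-0.04,0,0],"rotation":[0,0,0],"grip":0},{"linear":[-0.05,0,0],"rotation":[0,0,0],"grip":0},{"linear":[-0.06,0,0],"rotation":[0,0,0],"grip":0},{"linear":[-0.065,0,0],"rotation":[0,0,0],"grip":0},{"linear":[-0.065,0,0],"rotation":[0,0,0],"grip":0},{"linear":[-0.065,0,0],"rotation":[0,0,0],"grip":0}]'
python3 look.py 5 side; python3 -c "
from h import *
move((472.3,-371.9,96.5),-90)
a=cv2.resize(cv2.imread('pics/side5.png')[85:235,220:400],None,fx=4,fy=4,interpolation=2);cv2.imwrite('pics/s5z.png',a)"
```

```text
time_s: 6.6
eef_pos: [471.9, -372.3, 72.5]
ee_rot: [0.501, 0.499, 0.501, -0.499]
force: [0.2, -0.2, -1.4]
grip_width: 0.097
pos [ 471.9 -372.3   72.3] t 6.65 F [ 0.4  0.5 -2.4] grip 8.5 zhead -89.7 xaxis [-0. -0. -1.]
linear [-0.081  0.001 -0.001] rot [0.01  0.    0.001]
```

View pics/s5z.png

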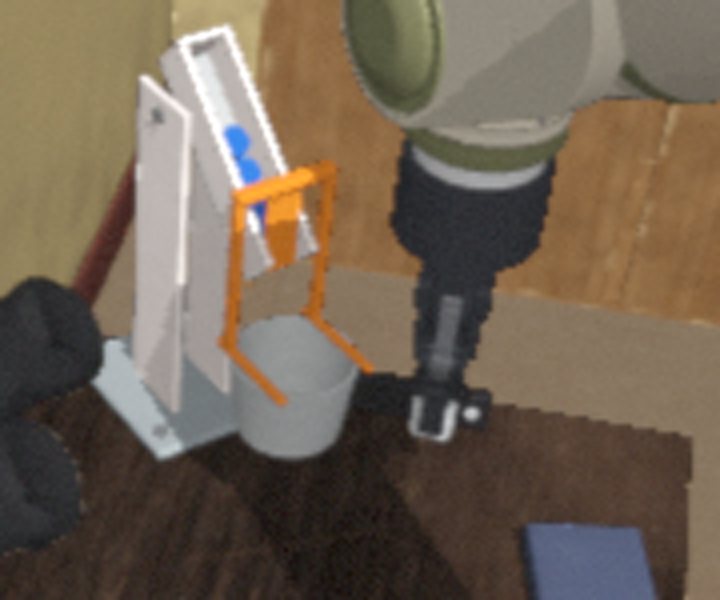

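The side view shows the rim against both bars and the gate risen by about 6 mm. Lifting the rest of the way.

```bash
python3 -m jog '[{"linear":[-0.02,0,0],"rotation":[0,0,0],"grip":0},{"linear":[-0.04,0,0],"rotation":[0,0,0],"grip":0},{"linear":[-0.06,0,0],"rotation":[0,0,0],"grip":0},{"linear":[-0.07,0,0],"rotation":[0,0,0],"grip":0},{"linear":[-0.081,0,0],"rotation":[0,0,0],"grip":0},{"linear":[-0.081,0,0],"rotation":[0,0,0],"grip":0},{"linear":[-0.081,0,0],"rotation":[0,0,0],"grip":0},{"linear":[-0.081,0,0],"rotation":[0,0,0],"grip":0},{"linear":[-0.081,0,0],"rotation":[0,0,0],"grip":0},{"linear":[-0.081,0,0],"rotation":[0,0,0],"grip":0},{"linear":[-0.081,0,0],"rotation":[0,0,0],"grip":0},{"linear":[-0.081,0,0],"rotation":[0,0,0],"grip":0},{"linear":[-0.081,0,0],"rotation":[0,0,0],"grip":0},{"linear":[-0.081,0,0],"rotation":[0,0,0],"grip":0}]'
python3 look.py 6 side wrist; python3 -c "
from h import *
move((472.3,-371.9,97),-90)
a=cv2.resize(cv2.imread('pics/side6.png')[85:235,220:400],None,fx=4,fy=4,interpolation=2);cv2.imwrite('pics/s6z.png',a)"
```

```text
time_s: 7.82
eef_pos: [471.9, -372.2, 96.6]
ee_rot: [0.501, 0.499, 0.501, -0.499]
force: [-1.1, 0.5, -3.0]
grip_width: 0.095
pos [ 471.9 -372.2   96.6] t 7.92 F [ 0.6 -0.4 -2.9] grip 8.8 zhead -89.7 xaxis [-0.  0. -1.]
linear [-0.001  0.001 -0.001] rot [ 0.01  -0.     0.001]
```

View pics/s6z.png

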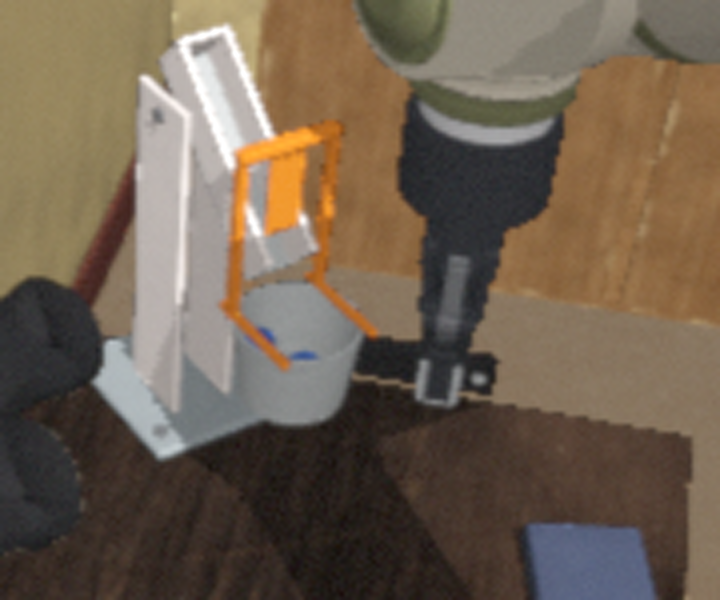

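View pics/wrist6.png

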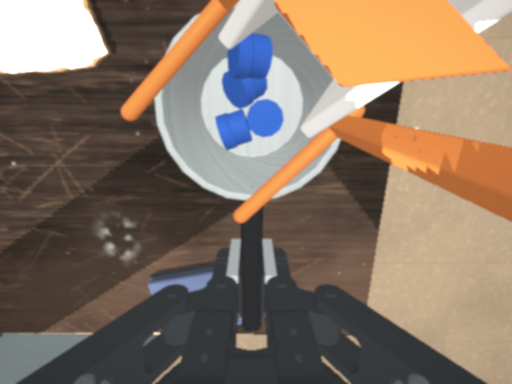

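All four stoppers lie in the cup in the wrist view, at (252,52), (245,88), (233,130) and (265,118). The chute is empty in the side view and the gate is about 30 mm up. Holding a moment longer, then lowering.

```bash
python3 -m jog '[{"linear":[0,0,0],"rotation":[0,0,0],"grip":0},{"linear":[0,0,0],"rotation":[0,0,0],"grip":0},{"linear":[0,0,0],"rotation":[0,0,0],"grip":0},{"linear":[0,0,0],"rotation":[0,0,0],"grip":0},{"linear":[0,0,0],"rotation":[0,0,0],"grip":0},{"linear":[0.01,0,0],"rotation":[0,0,0],"grip":0},{"linear":[0.03,0,0],"rotation":[0,0,0],"grip":0},{"linear":[0.05,0,0],"rotation":[0,0,0],"grip":0},{"linear":[0.07,0,0],"rotation":[0,0,0],"grip":0},{"linear":[0.09,0,0],"rotation":[0,0,0],"grip":0},{"linear":[0.11,0,0],"rotation":[0,0,0],"grip":0},{"linear":[0.13,0,0],"rotation":[0,0,0],"grip":0},{"linear":[0.145,0,0],"rotation":[0,0,0],"grip":0},{"linear":[0.155,0,0],"rotation":[0,0,0],"grip":0},{"linear":[0.155,0,0],"rotation":[0,0,0],"grip":0},{"linear":[0.155,0,0],"rotation":[0,0,0],"grip":0}]'
python3 look.py 7 side wrist; python3 -c "
from h import *
move((387,-287,50),-90)
a=cv2.resize(cv2.imread('pics/side7.png')[85:235,220:400],None,fx=4,fy=4,interpolation=2);cv2.imwrite('pics/s7z.png',a)"; python3 rim.py wrist 7 74 92 550 -372
```

```text
time_s: 9.25
eef_pos: [472.0, -372.3, 50.2]
ee_rot: [0.501, 0.499, 0.501, -0.499]
force: [-0.2, -0.4, -0.9]
grip_width: 0.096
pos [ 472.  -372.4   50.5] t 9.35 F [-0.2 -0.4 -1.7] grip 8.1 zhead -89.7 xaxis [ 0.    -0.001 -1.   ]
linear [ 0.001 -0.282 -0.286] rot [ 0.01   0.001 -0.   ]
wrist centre [ 550.5 -372.2] r 33.0 n 2006 z 80.9 slope [ 0.008 -0.01 ]
```

View pics/s7z.png

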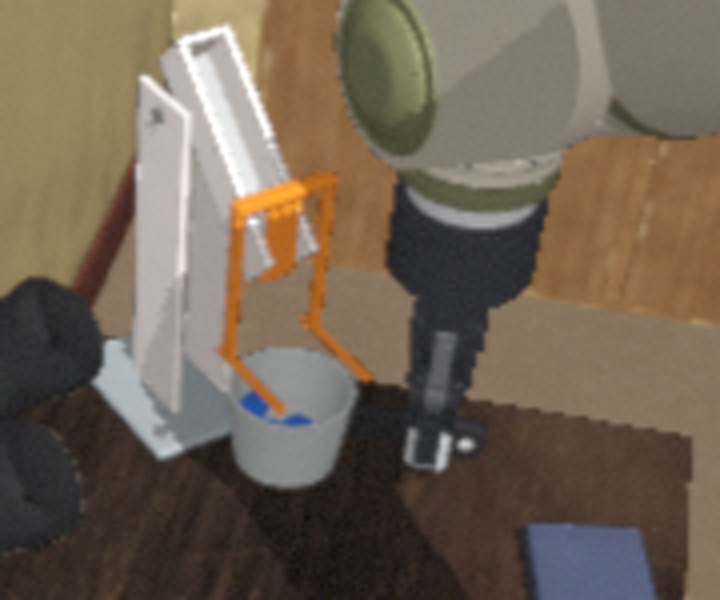

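View pics/wrist7.png

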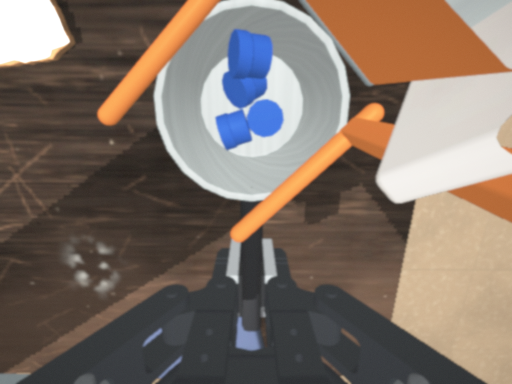

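The gate has fallen shut (its top bar is back at its first position), and all four stoppers are still in the cup. Backing out along the dispenser's -x.

```bash
python3 -m jog '[{"linear":[0,-0.015,-0.015],"rotation":[0,0,0],"grip":0},{"linear":[0,-0.05,-0.05],"rotation":[0,0,0],"grip":0},{"linear":[0,-0.09,-0.09],"rotation":[0,0,0],"grip":0},{"linear":[0,-0.13,-0.13],"rotation":[0,0,0],"grip":0},{"linear":[0,-0.17,-0.17],"rotation":[0,0,0],"grip":0},{"linear":[0,-0.21,-0.21],"rotation":[0,0,0],"grip":0},{"linear":[0,-0.25,-0.25],"rotation":[0,0,0],"grip":0},{"linear":[0,-0.27,-0.28],"rotation":[0,0,0],"grip":0},{"linear":[0,-0.28,-0.286],"rotation":[0,0,0],"grip":0},{"linear":[0,-0.28,-0.286],"rotation":[0,0,0],"grip":0},{"linear":[0,-0.28,-0.286],"rotation":[0,0,0],"grip":0}]'
python3 -c "
from h import *
move((562,-187,50),-90)"
```

```text
time_s: 10.27
eef_pos: [387.9, -287.6, 50.8]
ee_rot: [0.502, 0.499, 0.501, -0.499]
force: [-0.3, 0.2, -2.2]
grip_width: 0.096
pos [ 387.9 -287.6   50.8] t 10.27 F [-0.3  0.2 -2.2] grip 8.2 zhead -89.7 xaxis [ 0.001 -0.002 -1.   ]
linear [ 0.003  0.582 -0.332] rot [ 0.01   0.003 -0.002]
```

```bash
python3 -m jog '[{"linear":[-0.005,0.02,-0.011],"rotation":[0,0,0],"grip":0},{"linear":[-0.01,0.06,-0.034],"rotation":[0,0,0],"grip":0},{"linear":[-0.02,0.11,-0.063],"rotation":[0,0,0],"grip":0},{"linear":[-0.03,0.16,-0.091],"rotation":[0,0,0],"grip":0},{"linear":[-0.03,0.21,-0.12],"rotation":[0,0,0],"grip":0},{"linear":[-0.03,0.26,-0.148],"rotation":[0,0,0],"grip":0},{"linear":[-0.03,0.31,-0.177],"rotation":[0,0,0],"grip":0},{"linear":[-0.03,0.36,-0.205],"rotation":[0,0,0],"grip":0},{"linear":[-0.03,0.41,-0.234],"rotation":[0,0,0],"grip":0},{"linear":[-0.03,0.46,-0.262],"rotation":[0,0,0],"grip":0},{"linear":[-0.03,0.51,-0.29],"rotation":[0,0,0],"grip":0},{"linear":[-0.02,0.55,-0.314],"rotation":[0,0,0],"grip":0},{"linear":[-0.01,0.575,-0.328],"rotation":[0,0,0],"grip":0},{"linear":[0,0.582,-0.332],"rotation":[0,0,0],"grip":0},{"linear":[0,0.582,-0.332],"rotation":[0,0,0],"grip":0},{"linear":[0,0.582,-0.332],"rotation":[0,0,0],"grip":0}]'
python3 look.py 8 side wrist scene; python3 -c "
from h import *
move((562,-187,24.5),-90)"; python3 rim.py wrist 8 74 92 641 -187
```

```text
time_s: 11.6
eef_pos: [561.6, -187.3, 50.5]
ee_rot: [0.502, 0.499, 0.501, -0.499]
force: [-0.1, -0.4, -2.1]
grip_width: 0.097
pos [ 561.7 -187.6   51. ] t 11.75 F [ 0.6 -0.6 -1.3] grip 8.5 zhead -89.8 xaxis [ 0.001 -0.002 -1.   ]
linear [ 0.088  0.001 -0.002] rot [ 0.009  0.003 -0.002]
wrist centre [ 640.6 -187. ] r 33.3 n 3474 z 82.0 slope [0.028 0.003]
```

View pics/wrist8.png

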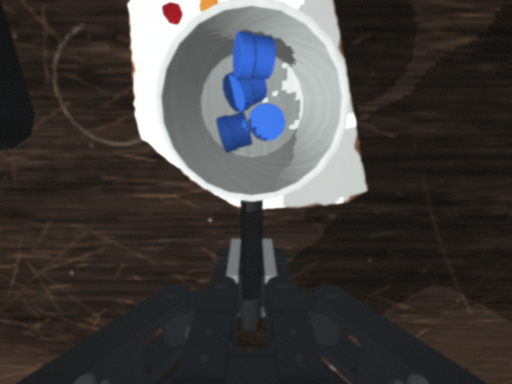

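View pics/scene8.png

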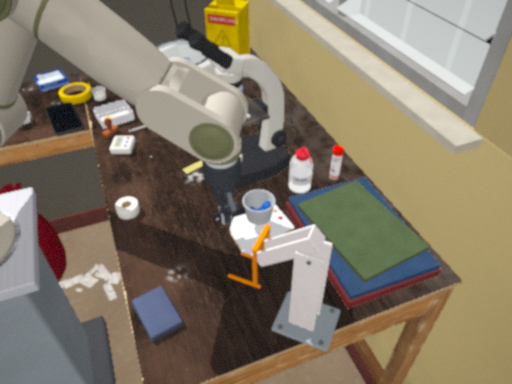

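The cup is above the tile with the four stoppers in it, at wrist (255,55), (245,90), (234,130) and (266,120). The wash bottle stands at scene (300,170). Lowering in small steps while watching the force.

```bash
python3 -m jog '[{"linear":[0.02,0,0],"rotation":[0,0,0],"grip":0},{"linear":[0.04,0,0],"rotation":[0,0,0],"grip":0},{"linear":[0.055,0,0],"rotation":[0,0,0],"grip":0},{"linear":[0.065,0,0],"rotation":[0,0,0],"grip":0},{"linear":[0.072,0,0],"rotation":[0,0,0],"grip":0},{"linear":[0.077,0,0],"rotation":[0,0,0],"grip":0},{"linear":[0.077,0,0],"rotation":[0,0,0],"grip":0},{"linear":[0.077,0,0],"rotation":[0,0,0],"grip":0}]'
python3 -m jog '[{"linear":[0.003,0,0],"rotation":[0,0,0],"grip":0},{"linear":[0.005,0,0],"rotation":[0,0,0],"grip":0},{"linear":[0.005,0,0],"rotation":[0,0,0],"grip":0}]'
python3 -m jog '[{"linear":[0.003,0,0],"rotation":[0,0,0],"grip":0},{"linear":[0.004,0,0],"rotation":[0,0,0],"grip":0},{"linear":[0.004,0,0],"rotation":[0,0,0],"grip":0}]'
```

```text
time_s: 12.42
eef_pos: [561.8, -187.6, 28.0]
ee_rot: [0.502, 0.499, 0.5, -0.499]
force: [-0.3, -0.8, -1.4]
grip_width: 0.103
time_s: 12.67
eef_pos: [561.8, -187.6, 26.5]
ee_rot: [0.502, 0.499, 0.5, -0.499]
force: [-0.4, -0.3, -1.9]
grip_width: 0.1
time_s: 12.92
eef_pos: [561.7, -187.6, 25.2]
ee_rot: [0.502, 0.499, 0.5, -0.499]
force: [0.3, -0.3, -1.0]
grip_width: 0.095
```

```bash
python3 -m jog '[{"linear":[0.003,0,0],"rotation":[0,0,0],"grip":0},{"linear":[0.004,0,0],"rotation":[0,0,0],"grip":0},{"linear":[0.004,0,0],"rotation":[0,0,0],"grip":0}]'
python3 look.py 9 side wrist; python3 rim.py wrist 9 50 64 641 -187; python3 rim.py side 9 50 64 641 -187
```

```text
time_s: 13.17
eef_pos: [561.7, -187.6, 23.9]
ee_rot: [0.502, 0.499, 0.5, -0.499]
force: [1.2, 0.3, -1.2]
grip_width: 0.098
wrist centre [ 640.2 -187. ] r 33.8 n 4557 z 56.3 slope [-0.002  0.011]
side centre [ 640.9 -187.3] r 34.0 n 120 z 55.1 slope [0.001 0.006]
```

```bash
python3 -m jog '[{"linear":[0.003,0,0],"rotation":[0,0,0],"grip":0},{"linear":[0.004,0,0],"rotation":[0,0,0],"grip":0},{"linear":[0.004,0,0],"rotation":[0,0,0],"grip":0}]'
```

```text
time_s: 13.52
eef_pos: [561.8, -187.7, 23.5]
ee_rot: [0.502, 0.499, 0.5, -0.499]
force: [-3.3, 1.3, 4.8]
grip_width: 0.097
```

Contact: Fz went from -1.2 N to +4.8 N. Releasing slowly.

```bash
python3 -m jog '[{"linear":[0,0,0],"rotation":[0,0,0],"grip":9},{"linear":[0,0,0],"rotation":[0,0,0],"grip":12},{"linear":[0,0,0],"rotation":[0,0,0],"grip":16},{"linear":[0,0,0],"rotation":[0,0,0],"grip":22},{"linear":[0,0,0],"rotation":[0,0,0],"grip":30},{"linear":[0,0,0],"rotation":[0,0,0],"grip":40},{"linear":[0,0,0],"rotation":[0,0,0],"grip":50},{"linear":[0,0,0],"rotation":[0,0,0],"grip":50},{"linear":[0,0,0],"rotation":[0,0,0],"grip":50}]' 20
python3 look.py 10 wrist; python3 rim.py wrist 10 50 64 641 -187
```

```text
time_s: 14.27
eef_pos: [561.8, -187.8, 23.5]
ee_rot: [0.502, 0.499, 0.5, -0.499]
force: [-0.2, 0.5, 0.8]
grip_width: 0.588
wrist centre [ 640.3 -187.3] r 33.8 n 4562 z 56.1 slope [-0.002  0.013]
```

View pics/wrist10.png

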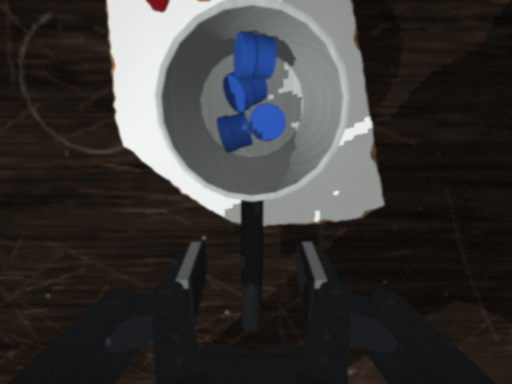

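The fingers stand clear on both sides of the handle (column 252), and the cup is upright with its four stoppers. Retreating straight up, then back.

```bash
python3 -m jog '[{"linear":[-0.03,0,0],"rotation":[0,0,0],"grip":50},{"linear":[-0.09,0,0],"rotation":[0,0,0],"grip":50},{"linear":[-0.17,0,0],"rotation":[0,0,0],"grip":50},{"linear":[-0.27,0,0],"rotation":[0,0,0],"grip":50},{"linear":[-0.37,0,0],"rotation":[0,0,0],"grip":50},{"linear":[-0.45,-0.1,0],"rotation":[0,0,0],"grip":50},{"linear":[-0.5,-0.2,0],"rotation":[0,0,0],"grip":50},{"linear":[-0.5,-0.33,0],"rotation":[0,0,0],"grip":50},{"linear":[-0.5,-0.46,0],"rotation":[0,0,0],"grip":50},{"linear":[-0.5,-0.5,0],"rotation":[0,0,0],"grip":50},{"linear":[-0.5,-0.5,0],"rotation":[0,0,0],"grip":50},{"linear":[-0.5,-0.5,0],"rotation":[0,0,0],"grip":50}]'
python3 look.py 11 side scene; python3 rim.py side 11 50 64 641 -187;python3 rim.py scene 11 50 64 641 -187
python3 - <<'E'
from h import *
z=np.load('/tmp/scene11.npz');p,X=z['p'],z['X'];a=cv2.imread('pics/scene11.png');b=cv2.imread('pics/side11.png')
f=lambda i:cv2.resize(i,None,fx=3,fy=3,interpolation=2)
cv2.imwrite('pics/f11.png',np.hstack([f(a[150:350,220:350]),f(b[85:285,190:320])])) 
P=cloud('side',np.load('/tmp/side11.npz')['d']);q=np.load('/tmp/side11.npz')['p'];h=cv2.cvtColor(q,cv2.COLOR_RGB2HSV)
m=(h[...,0]>5)&(h[...,0]<20)&(h[...,1]>180)&(h[...,2]>120)&(P[...,2]>60)&(P[...,0]>450)&(P[...,0]<620);print("gate z range",P[m].min(0)[2],P[m].max(0)[2])
for n in('scene','side'):
    w=np.load(f'/tmp/{n}11.npz');p,X=w['p'],w['X'];h=cv2.cvtColor(p,cv2.COLOR_RGB2HSV)
    w=(X[...,2]<14)&(X[...,2]>1)&(h[...,1]<60)&(h[...,2]>200)&(X[...,0]>540)&(X[...,0]<760)&(X[...,1]>-320)&(X[...,1]<-80)
    print(n,'tile extents',np.percentile(X[w],[0.5,99.5],axis=0).round(0).tolist())
E
```

```text
time_s: 15.32
eef_pos: [411.8, -188.4, 174.3]
ee_rot: [0.502, 0.499, 0.499, -0.499]
force: [0.4, 1.2, -0.2]
grip_width: 0.582
side centre [ 640.9 -187.6] r 34.1 n 122 z 54.8 slope [0.004 0.024]
scene centre [ 639.4 -187.2] r 34.1 n 79 z 55.0 slope [-0.005 -0.007]
gate z range 101.58233666583487 689.6428392551269
scene tile extents [[571.0, -259.0, 3.0], [711.0, -116.0, 10.0]]
side tile extents [[573.0, -262.0, 4.0], [710.0, -117.0, 12.0]]
```

View pics/f11.png

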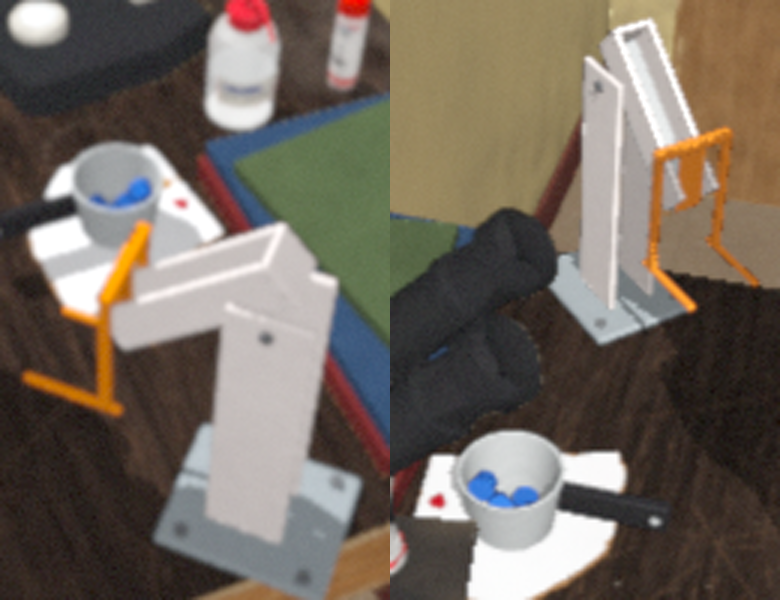

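Both views show the cup upright on the tile with the stoppers in it, the gate shut and the bottle standing. The cup's axis is about 2 mm from the tile's centre. Handing in.

```bash
python3 -c "
from rig import finish_job
print(finish_job())"
```

```text
the job is handed in; nothing more can be done
None
```

The job is handed in at about 15.4 s on the robot's clock, well inside the 53 s limit; no verdict came back.

I took the cup by its handle and lifted the fork with the rim until the gate was about 30 mm up. All four stoppers slid into the cup. I then lowered it, backed out, stood the cup on the tile and drew the gripper clear.

**Last checks:**
- **Cup:** its axis is near (640.5, -187.5) and the tile's centre near (641, -189), so about 2 mm apart. The rim is at about 55–56 mm, as expected for standing on the 7 mm tile.
- **Stoppers:** all four were counted in the cup from the wrist camera just after release. In the final views the blue is visible only inside the cup.
- **Gate:** its top bar is back in its shut position in the pictures. My numerical check of its height gave a bad top value (a pixel with no depth reading), so shut rests on the pictures and the fork's lowest point (102 mm).
- **Wash bottle:** still standing.

**Disagreements:**
- The final rim tilt from the side view was 0.024 rad, against under 0.01 from the scene view. That is within the noise and well under the 0.08 limit.
- While the loaded cup was being carried, its rim measured about 2 mm lower than expected. I put this down to a slight droop or measuring error; the force reading confirmed contact when it was set down.

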